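Click the crank onto the hand coffee mill and give it a quarter turn

TASK

Fit the loose crank onto the square drive on top of the coffee mill: push it straight down, firmly but without forcing it, until the spring balls click and it is fully home. Then turn the crank about a quarter turn clockwise (seen from above) so that the spindle turns with it, and let go, leaving the crank clicked on and everything else on the worktop where it stands.

Things in the scene. Friction and masses are not known exactly. Their poses are not given: they have to be found in the camera images.
- mill: hand coffee mill: steel cylinder 70 mm across, knurled ring round its waist, black top cap, 96 mm rubber foot held fast to the worktop. Origin at the centre of its underside, z up. A square drive stands up out of the cap, its top 142 to 146 mm above the worktop (grind setting), its axis up to 4 mm off the mill's along the mill's x and up to 4 mm along its y: not measured, to be seen or felt.
- spindle (a joint): turn of the mill's drive, rad; grows clockwise seen from above; starts between 0 and 0.4, stays where it is left, turns from -1 to 4 against about 0.15 N m of friction. At 0 the drive's x and y axes (normal to its flats) are those of the mill. The drive: 16 mm across flats, 22 mm tall, flat-topped with sharp edges, on a flat collar 30 mm across.
- ball_a (a joint): how far the spring ball on the drive's +x flat is pressed in, m: 0 standing out 3 mm (also when clicked into a window), about 0.002 when a socket wall covers it; spring force 2.8 N at 0, plus 2 N per mm; ball radius 4.5 mm, centre 10.5 mm below the drive's top.
- ball_b (a joint): the same for the ball on the -x flat.
- crank: loose steel crank, about 160 g, standing upright on the open end of its socket block. Origin at the centre of the socket's mouth (its lowest face), z up, x along the crank arm. Arm: 13 mm wide, 5 mm thick, 21 to 26 mm above the mouth, running out from the block to x = 83 mm; a wooden knob 22 mm across stands on it at x = 76 mm, up to 58 mm above the mouth.
- socket_mouth (a point): centre of the mouth of the crank's socket (the crank's origin and axes). Block 30 x 30 mm, 26 mm tall; square bore 18 mm wide, 20.5 mm deep, sides along x and y (1 mm play a side on the drive). Each of the four walls has a 9 mm window 5.5 to 14.5 mm above the mouth that a ball clicks into: it fits in any of four quarter turns. Fully home it is 20.5 mm below the drive's top.
- grip_boss (a point): point on the crank's axis 45 mm above the mouth, inside the grip boss: a steel block on top of the socket, 22 mm along x, 18 mm along y, from 26 to 52 mm above the mouth, with flat sides to grip along y. Pushed onto the drive, the crank meets the balls when its mouth is about 7 mm below the drive's top; getting past them takes some 10 to 15 N, then it clicks home. Over 40 N is forcing it.
- salt_shaker: bystander: glass salt shaker with metal top, 44 mm across, 90 mm high; origin at the centre of its underside
- teaspoon: bystander: steel teaspoon lying flat, 130 mm long; origin at the centre of its underside
- garlic: bystander: garlic bulb, 56 mm across and high; origin at the centre of its underside
- mug_cream: bystander: two-tone mug, 86 mm across, 121 mm over the handle, 99 mm high; origin at the centre of its underside
- honey_jar: bystander: honey jar with red lid, 60 mm across, 86 mm high; origin at the centre of its underside
- spice_a: bystander: spice jar with black lid, 41 mm across, 105 mm high; origin at the centre of its underside
- soap_bar: bystander: pale green soap bar, 58 x 84 x 26 mm; origin at the centre of its underside

How it is judged:
By the outcome, as a careful person would: the job done as asked, in the order asked, and still so for the second after the job is handed in, with the robot touching nothing.
It also fails if it takes over 72 s, if anything falls off the work surface, if the arm or the gripper's body presses on something with over 40 N, if the wrist force passes 120 N, or if a joint passes its speed limit or range.

ROBOT

A 7-joint arm with a two-finger parallel gripper is mounted at the origin on a cart in front of the work surface, level with it; the furniture and walls round the work are solid. World frame = base frame: x ahead of the robot, y to its left, z up, the work surface at z = 0. Lengths are in m, angles in rad, forces in N, time in s.
With the tool pointing down it reaches from about 0.425 to 0.875 m from the base axis. Payload 8.4 kg.
Tool frame: the origin (TCP) lies at the very end of the fingers, on their centre line; the grasp point (between the pads) lies tcp_to_grasp behind it (tcp_to_grasp is the distance from the TCP to the grasp point, in m); z points along the fingers, y is the line along which they close (so a half turn about z gives the same grasp; the last joint's range is limited). The gripper opens to 87 mm and grips with 3 to 60 N. Pads are 19 mm wide; open, the fingers measure 117 mm over their backs; the gripper's body (75 mm by 190 mm) begins 51 mm behind the grasp point.
Start: joints at [-1.253, 0.333, 0.04, 1.465, -0.013, 1.343, -0.059], TCP at [0.263, 0.594, 0.223] pointing down, gripper open.
Joint ranges: [-2.58, 2.58], [-0.38, 2.09], [-1.3, 1.39], [0.25, 2.4], [-1.5, 4.64], [0.08, 2.09], [-2.65, 2.65]. Speed limits (rad/s): [2.22, 2.22, 2.79, 2.79, 3.14, 3.14, 3.14].

INTERFACE

Orientations are given as a unit quaternion [w, x, y, z].
In Python, from station import observe, snapshot, camera_params, finish_job, tcp_to_grasp gives the robot as it stands.
- The arm moves only by the tool servo_tool, never from a script. Its argument "targets" is a list of rows, each a list of 2 entries, a list of its own where there are three numbers: the shift along the world's x, y, z in mm, then the turn about the world's z in rad. In form: [[[dx, dy, dz], roll], ...]. A call has 1 to 12 rows; each row is the pose to reach, as a shift and turn from the pose commanded when the call began; what a row does not reach only later rows make up. A row lasts 1/10 s, in which the tool goes at most 50 mm and 8.59 degrees, less where a joint would pass 70% of its speed; a pose out of reach is approached as far as the arm can. A call with a gripper value outside its range is refused whole. "claw" is the opening, from 0 (shut) to 1 (fully open), set as the call begins (left out, the last holds). The fingers move at their own pace and stop on an object; the grip force is fixed at half the most. Time passes only in rows, so rows that repeat a pose let the fingers close. It gives the time, the measured TCP pose, the force, the opening and the grip force at its end, in the units of the state.
- observe(): the state, without advancing time (a new reading comes with each control period).
- snapshot(name): name is "side" or "top" or "wrist"; returns the picture (400x640x3 uint8, blue, green, red); there is no depth.
- camera_params(name): a dict with "fx", "fy", "cx", "cy" (pixels), "k1" (the pictures are not rectified: a ray, as slopes to the right and down, at radius r is drawn at 1 + k1 r^2 times it, then the intrinsics apply), "rvec" (rotation vector, rad) and "tvec" (3), from world to camera coordinates, as OpenCV has them; the wrist camera has in their place "tool_from_camera" (4x4, takes a point from camera to tool coordinates, whose origin is the TCP and whose axes are the flange's). Camera axes: x right, y down, z forward; pixel columns grow to the right and rows downward; lengths in m; the calibration is good to about 2 mm. A picture is of the moment at which its call begins: read the wrist's pose just before it. camera_params takes no time and is no camera call.
- finish_job(): hands the job in; it is judged then, once.
The state is a dict: "clock": time; "q": joint angles; "dq": joint speeds; "tau": joint torques, N m; "ee_pos": TCP position; "ee_rot": TCP orientation; "contact_force": force on the tool from outside, world axes, zero at the start; "moment": the same for the moment, N m; "gripper_width": finger opening in m; "grip_force": force on a finger pad.
Only numpy, scipy, OpenCV 4.12 (cv2) and the standard library are available. Lean on these libraries where they do the work, as an engineer would, in place of code of your own. Each camera call takes 0.05 s, during which the arm holds its last target. There are 200 camera calls.

## Working session

There is one attempt and no reset: what is moved stays moved. The work goes in short steps, Python scripts to look and compute and a tool call to move; the robot and the scene stay as the last step left them, time stands still between calls to the robot, and variables do not carry over. Pictures are saved under pics/ and viewed, at most 10 in all, crops included, and the job is handed in when it is done.

Besides the shell and the picture viewer there is one more tool, called after ">>>" by a JSON object that holds its "fn" and its "kwargs". servo_tool: Moves the arm, as the interface text tells. Its arguments: {"type":"object","properties":{"targets":{"type":"array","items":{"type":"array"}},"claw":{"type":"number"}},"required":["targets"]}

```bash
mkdir -p pics
cat > h.py <<'E'
import numpy as np,cv2
from scipy.spatial.transform import Rotation as R
from station import *
def cam(name,st=None):
    p=camera_params(name)
    K=np.array([[p['fx'],0,p['cx']],[0,p['fy'],p['cy']],[0,0,1.]])
    if 'rvec' in p:
        Rm=R.from_rotvec(np.ravel(p['rvec'])).as_matrix(); t=np.ravel(p['tvec'])
        return K,p['k1'],Rm.T,-Rm.T@t
    st=st or observe(); w,x,y,z=st['ee_rot']; T=np.eye(4); T[:3,:3]=R.from_quat([x,y,z,w]).as_matrix(); T[:3,3]=st['ee_pos']
    M=T@np.array(p['tool_from_camera']); return K,p['k1'],M[:3,:3],M[:3,3]
def ray(name,uv,st=None):
    K,k1,Rc,c=cam(name,st); d=np.array([k1,0,0,0.])
    n=cv2.undistortPoints(np.array([[uv]],float),K,d)[0,0]
    return c,Rc@np.array([n[0],n[1],1])
def atz(name,uv,z,st=None):
    c,d=ray(name,uv,st); return c+d*(z-c[2])/d[2]
def proj(name,P,st=None):
    K,k1,Rc,c=cam(name,st); X=(np.atleast_2d(P)-c)@Rc
    return cv2.projectPoints(X.reshape(-1,1,3),np.zeros(3),np.zeros(3),K,np.array([k1,0,0,0.]))[0][:,0]
E
python3 - <<'E'
from h import *
s=observe();print({k:np.round(v,3) for k,v in s.items()},tcp_to_grasp)
a=snapshot('top');b=snapshot('side')
cv2.imwrite('pics/top.png',a);cv2.imwrite('pics/side.png',b)
print(cam('top'),cam('side'))
E
```

```text
{'clock': np.float64(0.0), 'q': array([-1.253,  0.334,  0.04 ,  1.466, -0.013,  1.343, -0.058]), 'dq': array([ 0.001,  0.001,  0.001,  0.001, -0.   , -0.001,  0.001]), 'tau': array([-1.0000e-03, -6.5634e+01,  1.3340e+00, -4.0380e+01, -6.0000e-02,
        4.5000e-02,  0.0000e+00]), 'ee_pos': array([0.263, 0.594, 0.222]), 'ee_rot': array([-0.   ,  0.207,  0.978, -0.001]), 'contact_force': array([-0.851,  0.247,  0.334]), 'moment': array([-0.028,  0.   ,  0.003]), 'grip_force': np.float64(0.0), 'gripper_width': np.float64(0.087)} 0.0187
(array([[491.22028798,   0.        , 322.91722094],
       [  0.        , 491.22028798, 199.1030576 ],
       [  0.        ,   0.        ,   1.        ]]), -0.10564104690050924, array([[-0.00546409, -0.97826424,  0.20729019],
       [-0.99998264,  0.00580292,  0.00102657],
       [-0.00220715, -0.20728099, -0.97827896]]), array([ 0.17120217, -0.00670296,  1.76825489])) (array([[500.65084688,   0.        , 329.25017353],
       [  0.        , 500.65084688, 198.13515638],
       [  0.        ,   0.        ,   1.        ]]), 0.03772235339805065, array([[ 0.84522896, -0.19282178,  0.49840522],
       [-0.53408877, -0.33683881,  0.77542814],
       [ 0.01836279, -0.92160696, -0.38768986]]), array([-0.29223423, -1.30733544,  0.73146998]))
```

View pics/top.png

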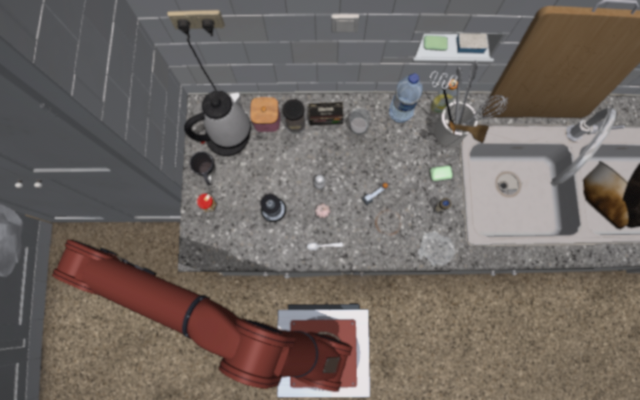

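View pics/side.png

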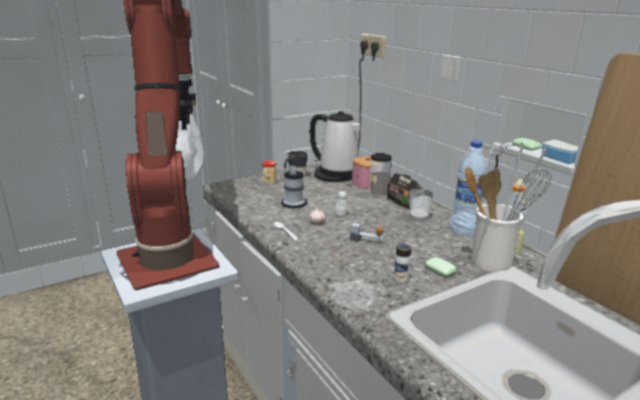

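The top view shows the crank block near (368,197) with its knob near (385,185), and the mill at about (270,205). The garlic is at (322,211), the salt shaker at (319,183) and the spice jar at (444,205). The side view agrees: mill (293,190), crank (355,232) with knob (379,231).

Run:
```python
from h import *
a=cv2.imread('pics/top.png')
c=np.hstack([cv2.resize(a[160:230,240:300],None,fx=6,fy=6,interpolation=cv2.INTER_CUBIC),cv2.resize(a[160:230,345:405],None,fx=6,fy=6,interpolation=cv2.INTER_CUBIC)])
cv2.imwrite('pics/topc.png',c)
for n,uv,z in [('boss',(368,197),.045),('knob',(385,185),.055),('mill',(270,202),.144),('garlic',(322,211),.03),('salt',(319,180),.08),('spice',(442,204),.1),('spoon',(325,245),0),('mug',(203,163),.09)]: print(n,atz('top',uv,z).round(3))
```

```text
boss [ 0.543 -0.167  0.045]
knob [ 0.585 -0.228  0.055]
mill [0.506 0.174 0.144]
garlic [ 0.496 -0.001  0.03 ]
salt [0.598 0.009 0.08 ]
spice [ 0.505 -0.42   0.1  ]
spoon [ 0.376 -0.011  0.   ]
mug [0.661 0.423 0.09 ]
```

View pics/topc.png

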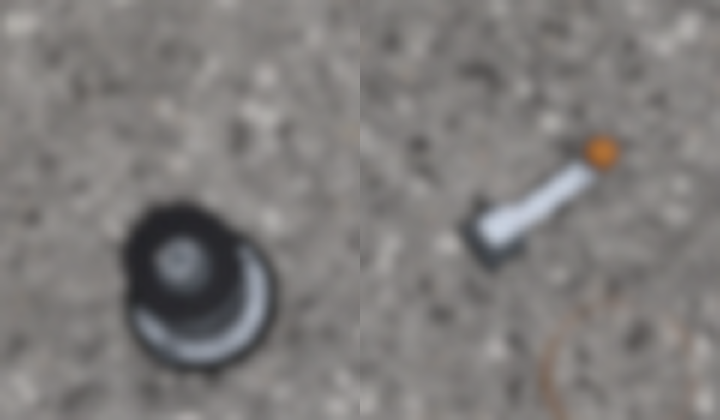

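Run:
```python
from h import *
p=camera_params('wrist');print(np.round(p['tool_from_camera'],3),p['fx'])
m=atz('top',(270,203.3),.144);b=atz('top',(367.5,198),.05);k=atz('top',(385.3,185.3),.058);print(m,b,k,np.arctan2(*(k-b)[[1,0]]))
```

```text
[[-0.001 -0.955 -0.296  0.083]
 [ 1.    -0.001 -0.    -0.001]
 [-0.    -0.296  0.955 -0.162]
 [ 0.     0.     0.     1.   ]] 339.9645504915231
[0.50193503 0.17387846 0.144     ] [ 0.53837743 -0.16451206  0.05      ] [ 0.58285759 -0.22886742  0.058     ] -0.966024698201333
```

>>> {"fn": "servo_tool", "kwargs": {"targets": [[[240,-420,28],-0.54],[[240,-420,28],-0.54],[[240,-420,28],-0.54],[[240,-420,28],-0.54],[[240,-420,28],-0.54],[[240,-420,28],-0.54],[[240,-420,28],-0.54],[[240,-420,28],-0.54],[[240,-420,28],-0.54],[[240,-420,28],-0.54],[[240,-420,28],-0.54],[[240,-420,28],-0.54]]}}

```text
clock: 1.3
ee_pos: [0.5031, 0.1738, 0.2503]
ee_rot: [-0.0, 0.461, 0.887, -0.0]
contact_force: [-0.6, 1.3, 0.4]
gripper_width: 0.0871
grip_force: 0.0
```

>>> {"fn": "servo_tool", "kwargs": {"targets": [[[0,0,0],0],[[0,0,0],0],[[0,0,0],0]]}}

```text
clock: 1.6
ee_pos: [0.5026, 0.1754, 0.2504]
ee_rot: [-0.0, 0.46, 0.888, -0.0]
contact_force: [0.1, -1.2, -0.3]
gripper_width: 0.0869
grip_force: 0.0
```

Run:
```python
from h import *
import json
s=observe();a=snapshot('wrist');cv2.imwrite('pics/w1.png',a)
json.dump({k:np.array(v).tolist() for k,v in s.items()},open('s1.json','w'))
u=proj('wrist',[[.502,.174,.144]],s)[0];print(s['q'],s['ee_pos'],s['ee_rot'],u)
x,y=np.clip(u.astype(int),[80,75],[560,325]);print(x-80,y-75)
cv2.imwrite('pics/w1c.png',cv2.resize(a[y-75:y+75,x-80:x+80],None,fx=5,fy=5,interpolation=cv2.INTER_CUBIC)[:600,:800])
```

```text
[-0.81878788  0.07258957  0.4250859   1.72780655 -0.03075337  1.34807797
  0.22800512] [0.50263368 0.17538033 0.25040552] [-1.39422186e-04  4.59517805e-01  8.88168540e-01 -1.04178674e-04] [313.78676061 197.37597447]
233 122
```

View pics/w1.png

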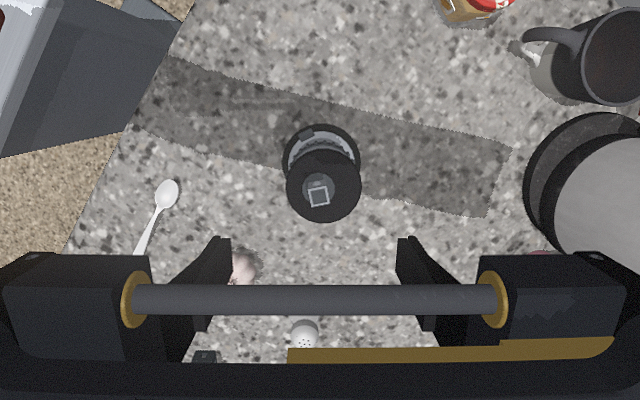

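The wrist picture shows the mill centred at about (323,185), with the drive's square top near (318,196), slightly rotated; the view is clear.

Run:
```python
from h import *
a=cv2.imread('pics/w1.png');cv2.imwrite('pics/w1d.png',cv2.resize(a[165:225,278:358],None,fx=10,fy=10,interpolation=cv2.INTER_CUBIC))
```

```text
(no output)
```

View pics/w1d.png

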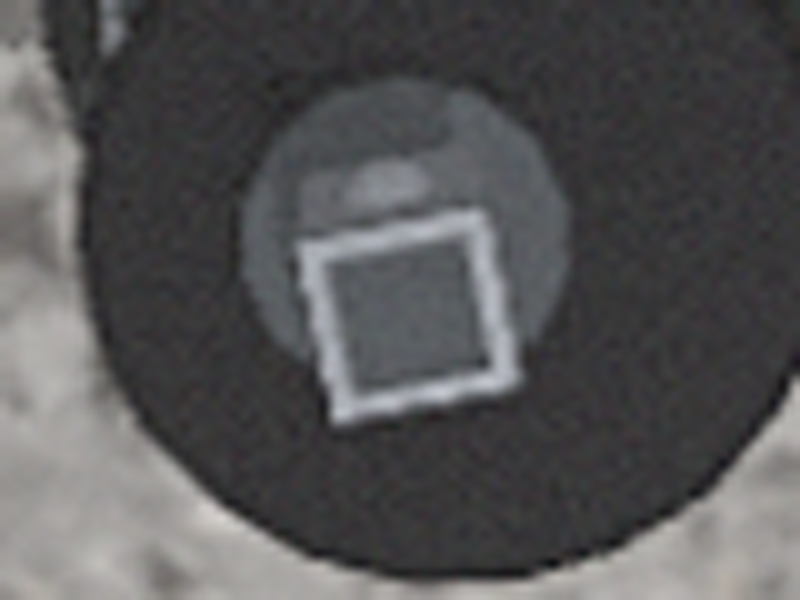

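The drive's square top has its corners in the crop at (297,243), (483,208), (522,382) and (337,424). A ball shows on the upper flat at (390,185).

Run:
```python
from h import *
import json
s=json.load(open('s1.json'))
C=np.array([[297,243],[483,208],[522,382],[337,424]])/10-.45+[278,165]
for z in(.142,.144,.146):
    P=np.array([atz('wrist',c,z,s) for c in C]);e=np.roll(P,-1,0)-P
    print(P.mean(0).round(4),np.linalg.norm(e,axis=1).round(4),np.arctan2(e[:,1],e[:,0]).round(3),(np.arctan2(e[:,1],e[:,0])%(np.pi/2)).round(3))
x=s['ee_rot'];print('tool y angle',2*np.arctan2(x[2],x[1])-np.pi/2)
```

```text
[0.5049 0.1767 0.142 ] [0.0156 0.0155 0.0159 0.0161] [ 0.808 -0.733 -2.291  2.39 ] [0.808 0.838 0.85  0.819]
[0.5045 0.1772 0.144 ] [0.0155 0.0153 0.0158 0.016 ] [ 0.808 -0.733 -2.291  2.39 ] [0.808 0.838 0.85  0.819]
[0.5042 0.1777 0.146 ] [0.0154 0.0152 0.0157 0.0159] [ 0.808 -0.733 -2.291  2.39 ] [0.808 0.838 0.85  0.819]
tool y angle 0.6158918843344239
```

>>> {"fn": "servo_tool", "kwargs": {"targets": [[[36,-340,-100],0],[[36,-340,-100],0],[[36,-340,-100],0],[[36,-340,-100],0],[[36,-340,-100],0],[[36,-340,-100],0],[[36,-340,-100],0],[[36,-340,-100],0],[[36,-340,-100],0],[[36,-340,-100],0],[[36,-340,-100],0]]}}

```text
clock: 2.75
ee_pos: [0.5397, -0.1636, 0.1509]
ee_rot: [0.0, 0.459, 0.888, 0.0]
contact_force: [1.0, -0.0, 0.0]
gripper_width: 0.0873
grip_force: 0.0
```

Run:
```python
from h import *
import json
s=observe();a=snapshot('wrist');cv2.imwrite('pics/w2.png',a)
json.dump({k:np.array(v).tolist() for k,v in s.items()},open('s2.json','w'))
print(s['q'],s['ee_pos'],s['dq'].max(),proj('wrist',[[.538,-.1645,.05]],s))
```

```text
[-0.38455458  0.24221     0.69864995  1.79955146 -0.17008159  1.16013435
  0.98489004] [ 0.53972593 -0.16357227  0.15088359] 0.004733266412442984 [[312.84995465 198.23248044]]
```

View pics/w2.png

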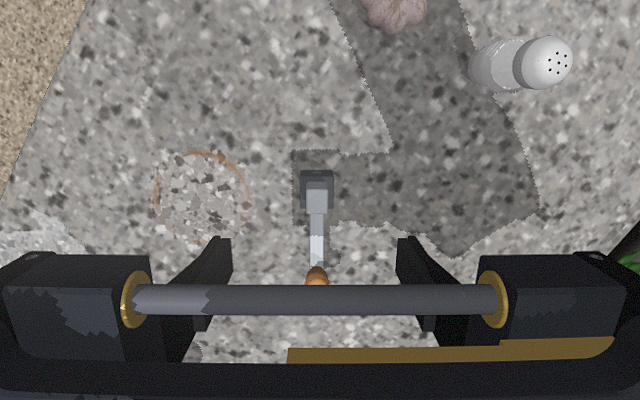

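The crank is directly below: block about (300–333, 170–213), with the arm running straight down the image to the knob at (317,277). It is well aligned with the jaws, so I take one enlarged crop for the exact numbers.

Run:
```python
from h import *
a=cv2.imread('pics/w2.png');cv2.imwrite('pics/w2d.png',cv2.resize(a[160:280,277:357],None,fx=5,fy=5,interpolation=cv2.INTER_CUBIC))
```

```text
(no output)
```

View pics/w2d.png

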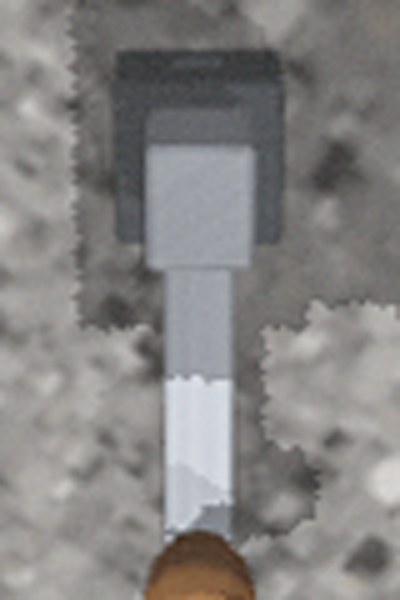

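In the crop, the boss top spans x 146–253 and y 146–268. The block top spans x 115–284 and y 82–243, and the arm centre line stays at x≈198.

Run:
```python
from h import *
import json
s=json.load(open('s2.json'))
f=lambda c,z: atz('wrist',np.array(c)/5-.4+[277,160],z,s)
B=np.array([f(c,.052) for c in [(146,146),(255,146),(251,268),(146,268)]])
K=np.array([f(c,.026) for c in [(115,82),(283,82),(281,243),(116,243)]])
for P in(B,K):
    e=np.roll(P,-1,0)-P; print(P.mean(0),np.linalg.norm(e,axis=1).round(4),np.arctan2(e[:,1],e[:,0]).round(3))
a,b=f((199,270),.026),f((197.5,535),.026);print(a,b,np.arctan2(*(b-a)[[1,0]]))
x=s['ee_rot'];print('tool y',2*np.arctan2(x[2],x[1])-np.pi/2)
```

```text
[ 0.54145923 -0.16429177  0.052     ] [0.0174 0.0207 0.0171 0.0207] [ 0.616 -0.974 -2.526  2.18 ]
[ 0.54165157 -0.16442457  0.026     ] [0.0291 0.0295 0.0294 0.0295] [ 0.616 -0.95  -2.526  2.181]
[ 0.55320352 -0.18058679  0.026     ] [ 0.58382612 -0.22411062  0.026     ] -0.9576699190970406
tool y 0.6169346918303424
```

>>> {"fn": "servo_tool", "kwargs": {"targets": [[[2,-1,-45],0],[[2,-1,-85],0],[[2,-1,-110],0],[[2,-1,-121.5],0],[[2,-1,-121.5],0],[[2,-1,-121.5],0]]}}

```text
clock: 3.4
ee_pos: [0.5421, -0.1665, 0.0303]
ee_rot: [0.001, 0.46, 0.888, 0.0]
contact_force: [0.2, -0.7, 0.3]
gripper_width: 0.0871
grip_force: 0.0
```

>>> {"fn": "servo_tool", "kwargs": {"claw": 0, "targets": [[[0,0,0],0],[[0,0,0],0],[[0,0,0],0],[[0,0,0],0],[[0,0,0],0],[[0,0,0],0],[[0,0,0],0],[[0,0,0],0],[[0,0,0],0],[[0,0,0],0]]}}

```text
clock: 4.4
ee_pos: [0.5415, -0.1665, 0.0292]
ee_rot: [0.0, 0.46, 0.888, 0.0]
contact_force: [1.0, 0.9, 0.3]
gripper_width: 0.0176
grip_force: 30.0
```

>>> {"fn": "servo_tool", "kwargs": {"targets": [[[0,0,40],0],[[0,0,85],0],[[0,20,130],0],[[-6,60,160],0.1],[[-11,105,170],0.215],[[-16,150,170],0.215],[[-21,195,170],0.215],[[-26,240,170],0.215],[[-31,285,170],0.215],[[-35,325,170],0.215],[[-36,343,170],0.215],[[-36,343,170],0.215]]}}

```text
clock: 5.6
ee_pos: [0.5042, 0.1794, 0.1985]
ee_rot: [-0.0, 0.36, 0.933, -0.0]
contact_force: [0.7, 1.0, -2.9]
gripper_width: 0.0177
grip_force: 30.0
```

>>> {"fn": "servo_tool", "kwargs": {"targets": [[[0,0,0],0],[[0,0,0],0],[[0,0,0],0],[[0,0,0],0],[[0,0,0],0],[[0,0,0],0]]}}

```text
clock: 6.2
ee_pos: [0.5052, 0.1761, 0.1991]
ee_rot: [0.0, 0.363, 0.932, 0.0]
contact_force: [0.2, -0.2, -1.9]
gripper_width: 0.0177
grip_force: 30.0
```

Run:
```python
from h import *
r=[];
for i in range(6):
    s=observe();a=snapshot('wrist');r.append(np.r_[s['ee_pos'],s['contact_force']])
print(np.round(r,4));print(s['ee_rot'],s['moment'])
cv2.imwrite('pics/w3.png',a)
b=snapshot('side');u=proj('side',[[.505,.176,.15]])[0].astype(int)
cv2.imwrite('pics/w3c.png',np.hstack([cv2.resize(a[130:280,260:380],(480,600),interpolation=cv2.INTER_CUBIC),cv2.resize(b[u[1]-35:u[1]+40,u[0]-20:u[0]+20],(320,600),interpolation=cv2.INTER_CUBIC)]))
```

```text
[[ 0.5052  0.1761  0.1991  0.193  -0.2327 -1.9207]
 [ 0.5052  0.1762  0.1991 -0.0452 -0.6858 -1.0671]
 [ 0.5052  0.1762  0.1991  0.5557  0.7462 -1.6244]
 [ 0.5051  0.1763  0.199   1.1721  0.0612 -1.5206]
 [ 0.5051  0.1763  0.199   0.2972  0.7754 -1.5322]
 [ 0.5052  0.1763  0.1991 -0.1905 -0.402  -2.398 ]]
[ 7.80420054e-06  3.62441753e-01  9.32006425e-01 -9.79935360e-07] [-0.05016862  0.01036872  0.05637394]
```

View pics/w3c.png

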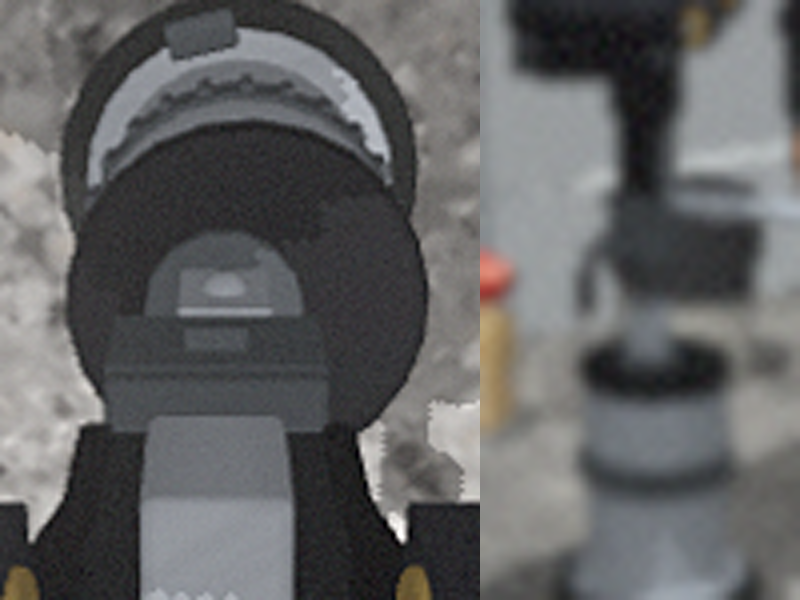

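The side view shows the socket hovering just over the drive. In the wrist crop, the drive's far top edge spans x 178–272 at y 311. The block's far bottom edge spans x 105–330 at y 318, so both are visible at once for a relative check.

Run:
```python
from h import *
s=observe()
f=lambda c,z: atz('wrist',np.array(c)/4-.375+[260,130],z,s)
q=s['ee_rot'];ay=2*np.arctan2(q[2],q[1])-np.pi/2; a=ay-np.pi/2; ax=np.array([np.cos(a),np.sin(a)]);la=np.array([-np.sin(a),np.cos(a)])
def show(n,c1,c2,z,h):
    A,B=f(c1,z),f(c2,z);m=(A+B)[:2]/2+h*ax-s['ee_pos'][:2];print(n,z,'arm',round(m@ax*1e3,2),'lat',round(m@la*1e3,2),'len',np.linalg.norm(A-B).round(4),'ang',round((np.arctan2(*(A-B)[[1,0]])-ay)%np.pi,3))
for z in(.142,.144,.146): show('drive',(178,310),(272,311),z,.008)
zm=s['ee_pos'][2]-.0292
show('mouth',(105,430),(329,431),zm+.026,.015) if 0 else None
show('blk bottom far',(113,316),(324,317),zm,.015)
show('blk top far',(104,373),(329,374),zm+.026,.015)
show('boss top far',(141,497),(295,497),zm+.052,.011)
```

```text
drive 0.142 arm 0.3 lat 0.28 len 0.016 ang 3.13
drive 0.144 arm -0.38 lat 0.27 len 0.0158 ang 3.13
drive 0.146 arm -1.06 lat 0.26 len 0.0157 ang 3.13
blk bottom far 0.16984246147413126 arm -1.26 lat -0.85 len 0.0314 ang 3.136
blk top far 0.19584246147413126 arm -2.41 lat -1.13 len 0.0293 ang 3.136
boss top far 0.22184246147413125 arm -1.66 lat -0.96 len 0.0174 ang 3.141
```

>>> {"fn": "servo_tool", "kwargs": {"targets": [[[2,0,0],0],[[2,0,0],0],[[2,0,-10],0],[[2,0,-20],0],[[2,0,-22],0],[[2,0,-22],0],[[2,0,-22],0],[[2,0,-22],0]]}}

```text
clock: 7.35
ee_pos: [0.5074, 0.1764, 0.1774]
ee_rot: [0.0, 0.363, 0.932, 0.0]
contact_force: [0.1, -0.4, -1.8]
gripper_width: 0.0178
grip_force: 30.0
```

>>> {"fn": "servo_tool", "kwargs": {"targets": [[[0,0,-0.5],0],[[0,0,-1],0],[[0,0,-1.5],0],[[0,0,-2],0],[[0,0,-2.5],0],[[0,0,-3],0],[[0,0,-3],0]]}}

```text
clock: 8.05
ee_pos: [0.5071, 0.1763, 0.1739]
ee_rot: [-0.0, 0.362, 0.932, -0.0]
contact_force: [0.8, -0.4, -1.7]
gripper_width: 0.0179
grip_force: 30.0
```

>>> {"fn": "servo_tool", "kwargs": {"targets": [[[0,0,-0.5],0],[[0,0,-1],0],[[0,0,-1.5],0],[[0,0,-2],0],[[0,0,-2],0]]}}

```text
clock: 8.55
ee_pos: [0.5071, 0.1763, 0.1719]
ee_rot: [-0.0, 0.362, 0.932, -0.0]
contact_force: [0.7, 0.5, -1.7]
gripper_width: 0.0179
grip_force: 30.0
```

>>> {"fn": "servo_tool", "kwargs": {"targets": [[[0,0,-0.5],0],[[0,0,-1],0],[[0,0,-1.5],0],[[0,0,-1.5],0]]}}

```text
clock: 8.95
ee_pos: [0.5071, 0.1763, 0.1704]
ee_rot: [-0.0, 0.362, 0.932, -0.0]
contact_force: [0.1, -0.2, -1.2]
gripper_width: 0.0182
grip_force: 30.0
```

>>> {"fn": "servo_tool", "kwargs": {"targets": [[[0,0,-0.5],0],[[0,0,-1],0],[[0,0,-1.5],0],[[0,0,-1.5],0]]}}

```text
clock: 9.35
ee_pos: [0.5071, 0.1763, 0.169]
ee_rot: [-0.0, 0.362, 0.932, -0.0]
contact_force: [0.2, 0.1, -2.2]
gripper_width: 0.0183
grip_force: 30.0
```

It has entered without contact. I continue slowly onto the balls.

>>> {"fn": "servo_tool", "kwargs": {"targets": [[[0,0,-0.5],0],[[0,0,-1],0],[[0,0,-1.5],0],[[0,0,-2],0],[[0,0,-2],0]]}}

```text
clock: 9.85
ee_pos: [0.5071, 0.1763, 0.1669]
ee_rot: [-0.0, 0.362, 0.932, -0.0]
contact_force: [-0.1, 1.6, -1.5]
gripper_width: 0.0182
grip_force: 30.0
```

>>> {"fn": "servo_tool", "kwargs": {"targets": [[[0,0,-0.5],0],[[0,0,-1],0],[[0,0,-1.5],0],[[0,0,-1.5],0]]}}

```text
clock: 10.25
ee_pos: [0.5072, 0.1766, 0.1658]
ee_rot: [0.0, 0.362, 0.932, 0.0]
contact_force: [-1.3, 0.1, 3.0]
gripper_width: 0.0177
grip_force: 30.0
```

>>> {"fn": "servo_tool", "kwargs": {"targets": [[[0,0,-0.5],0],[[0,0,-1],0],[[0,0,-1.5],0],[[0,0,-1.5],0]]}}

```text
clock: 10.65
ee_pos: [0.5074, 0.1768, 0.1646]
ee_rot: [0.0, 0.362, 0.932, 0.001]
contact_force: [-1.9, 2.3, 4.2]
gripper_width: 0.0181
grip_force: 30.0
```

The balls met at TCP z≈0.1665, so home should be at TCP z≈0.153.

>>> {"fn": "servo_tool", "kwargs": {"targets": [[[0,0,-0.5],0],[[0,0,-1],0],[[0,0,-1.5],0],[[0,0,-2],0]]}}

```text
clock: 11.05
ee_pos: [0.5071, 0.1766, 0.1619]
ee_rot: [-0.0, 0.362, 0.932, 0.0]
contact_force: [-0.9, 2.3, -1.0]
gripper_width: 0.0177
grip_force: 30.0
```

>>> {"fn": "servo_tool", "kwargs": {"targets": [[[0,0,-0.5],0],[[0,0,-1],0],[[0,0,-1.5],0],[[0,0,-2],0]]}}

```text
clock: 11.45
ee_pos: [0.5069, 0.1762, 0.1598]
ee_rot: [-0.0, 0.362, 0.932, -0.0]
contact_force: [-2.3, 1.3, -1.3]
gripper_width: 0.0183
grip_force: 30.0
```

>>> {"fn": "servo_tool", "kwargs": {"targets": [[[0,0,-0.5],0],[[0,0,-1],0],[[0,0,-1.5],0],[[0,0,-2],0]]}}

```text
clock: 11.85
ee_pos: [0.507, 0.1763, 0.1579]
ee_rot: [-0.0, 0.362, 0.932, -0.0]
contact_force: [-2.4, 1.6, -2.1]
gripper_width: 0.0179
grip_force: 30.0
```

>>> {"fn": "servo_tool", "kwargs": {"targets": [[[0,0,-0.5],0],[[0,0,-1],0],[[0,0,-1.5],0],[[0,0,-2],0]]}}

```text
clock: 12.25
ee_pos: [0.5069, 0.1762, 0.1557]
ee_rot: [-0.0, 0.362, 0.932, -0.0]
contact_force: [-2.8, 1.2, -3.5]
gripper_width: 0.0175
grip_force: 30.0
```

>>> {"fn": "servo_tool", "kwargs": {"targets": [[[0,0,-0.5],0],[[0,0,-1],0],[[0,0,-1.5],0],[[0,0,-1.5],0]]}}

```text
clock: 12.65
ee_pos: [0.5071, 0.1762, 0.1543]
ee_rot: [-0.0, 0.362, 0.932, -0.0]
contact_force: [-2.4, 2.0, -5.6]
gripper_width: 0.0181
grip_force: 30.0
```

>>> {"fn": "servo_tool", "kwargs": {"targets": [[[0,0,-0.5],0],[[0,0,-1],0],[[0,0,-1],0]]}}

```text
clock: 12.95
ee_pos: [0.5073, 0.1764, 0.1537]
ee_rot: [0.0, 0.362, 0.932, 0.0]
contact_force: [-2.5, 2.1, -1.9]
gripper_width: 0.0175
grip_force: 30.0
```

>>> {"fn": "servo_tool", "kwargs": {"targets": [[[0,0,-0.5],0],[[0,0,-1],0],[[0,0,-1],0]]}}

```text
clock: 13.25
ee_pos: [0.5074, 0.1765, 0.1529]
ee_rot: [0.0, 0.362, 0.932, 0.0]
contact_force: [-2.3, 2.1, 0.8]
gripper_width: 0.0176
grip_force: 30.0
```

>>> {"fn": "servo_tool", "kwargs": {"targets": [[[0,0,-0.5],0],[[0,0,-1],0],[[0,0,-1],0]]}}

```text
clock: 13.55
ee_pos: [0.5075, 0.1766, 0.1528]
ee_rot: [0.0, 0.362, 0.932, 0.001]
contact_force: [-6.4, 1.4, 10.1]
gripper_width: 0.0177
grip_force: 30.0
```

Home: hard stop at the expected height (0.1528) with about 10 N, after the balls' pull-in. I ease off and turn clockwise about the drive axis, allowing for the 1.7 mm grip offset.

>>> {"fn": "servo_tool", "kwargs": {"targets": [[[-0.4,0,0.7],0],[[-0.4,0,0.7],0],[[-0.5,0,0.7],-0.1],[[-0.6,-0.1,0.7],-0.2],[[-0.8,-0.2,0.7],-0.3],[[-0.9,-0.3,0.7],-0.4],[[-1.1,-0.4,0.7],-0.5],[[-1.2,-0.45,0.7],-0.6],[[-1.4,-0.5,0.7],-0.7],[[-1.6,-0.55,0.7],-0.8],[[-1.6,-0.55,0.7],-0.8]]}}

```text
clock: 14.65
ee_pos: [0.506, 0.1766, 0.1529]
ee_rot: [0.0, 0.698, 0.716, 0.001]
contact_force: [-2.8, 5.3, 5.3]
gripper_width: 0.0176
grip_force: 30.0
```

```bash
python3 -c "
from h import *
s=observe();q=s['ee_rot'];print(s['moment'],s['contact_force'],2*np.arctan2(q[2],q[1])-np.pi/2,s['q'],s['ee_pos'])"
```

```text
[0.84209335 0.69392583 0.06160988] [-2.81599121  5.29733313  5.27009882] 0.025981208406633538 [-0.88062517  0.15521888  0.51132506  1.85681564 -0.08377256  1.14890228
 -0.31421201] [0.50600891 0.1765632  0.15287351]
```

>>> {"fn": "servo_tool", "kwargs": {"targets": [[[-0.2,0.2,0],-0.1],[[-0.3,0.2,0],-0.2],[[-0.5,0.2,0],-0.3],[[-0.6,0.3,0],-0.4],[[-0.8,0.4,0],-0.5],[[-0.9,0.4,0],-0.6],[[-1.0,0.5,0],-0.7],[[-1.2,0.6,0],-0.8],[[-1.2,0.7,0],-0.86],[[-1.2,0.7,0],-0.86],[[-1.2,0.7,0],-0.86]]}}

```text
clock: 15.75
ee_pos: [0.5053, 0.1768, 0.1529]
ee_rot: [-0.0, 0.932, 0.362, 0.001]
contact_force: [1.3, 3.9, 4.7]
gripper_width: 0.0175
grip_force: 30.0
```

```bash
python3 -c "
from h import *
s=observe();q=s['ee_rot'];print(s['moment'],s['contact_force'],2*np.arctan2(q[2],q[1])-np.pi/2,s['q'][6],s['ee_pos'])"
```

```text
[ 0.71190098 -0.10188967  0.02844354] [1.27593265 3.88171945 4.73184675] -0.8290765706924782 -1.1574812958806595 [0.50527735 0.1768344  0.15285525]
```

>>> {"fn": "servo_tool", "kwargs": {"claw": 0.6, "targets": [[[0,0,0.3],0],[[0,0,0.3],0],[[0,0,0.3],0],[[0,0,0.3],0],[[0,0,0.3],0],[[0,0,0.3],0],[[0,0,0.3],0],[[0,0,0.3],0]]}}

```text
clock: 16.55
ee_pos: [0.5043, 0.1765, 0.1525]
ee_rot: [-0.0, 0.932, 0.361, -0.0]
contact_force: [-0.3, -0.2, -1.1]
gripper_width: 0.0521
grip_force: 0.0
```

>>> {"fn": "servo_tool", "kwargs": {"targets": [[[0,0,10],0],[[0,0,30],0],[[0,0,60],0],[[0,0,95],0],[[0,0,100],0],[[0,0,100],0],[[0,0,100],0],[[0,0,100],0]]}}

```text
clock: 17.35
ee_pos: [0.5037, 0.1763, 0.2515]
ee_rot: [0.0, 0.932, 0.362, -0.001]
contact_force: [-0.6, 0.0, -0.1]
gripper_width: 0.0519
grip_force: 0.0
```

Run:
```python
from h import *
s=observe();print(s['ee_pos'],s['contact_force'])
a=snapshot('wrist');b=snapshot('side');u=proj('side',[[.505,.176,.13]])[0].astype(int)
cv2.imwrite('pics/f.png',np.hstack([cv2.resize(a[80:330,200:440],(480,500),interpolation=cv2.INTER_CUBIC),cv2.resize(b[u[1]-50:u[1]+50,u[0]-30:u[0]+30],(300,500),interpolation=cv2.INTER_CUBIC)]))
```

```text
[0.50374861 0.17626096 0.2514509 ] [-0.55769811  0.04429847 -0.08962884]
```

View pics/f.png

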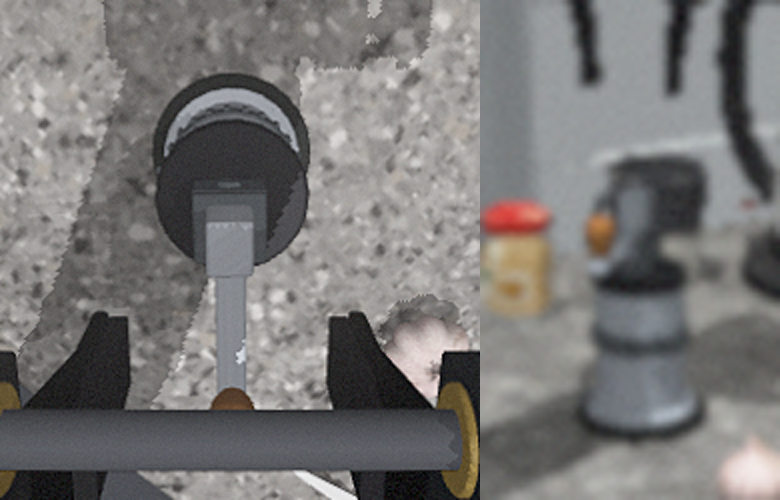

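The crank sits down on the drive, level and turned with the spindle, and the gripper is clear above it.

```bash
python3 -c "
from station import *
print(finish_job())"
```

```text
the job is handed in; nothing more can be done
None
```

I pushed the crank onto the drive until it stopped at the expected height, turned it clockwise by about 1.66 rad (a quarter turn plus the socket's play), let go, and handed the job in at about 17 s. The final pictures show it seated, with nothing else moved by the arm as far as they show. I judged the click from the force and height readings, and the spindle's own turn was not measured directly.

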